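# Set the mitre guide to its third click and lock it

### The arm

A 6-joint arm with a two-finger parallel gripper is mounted at the origin on the work surface; the furniture and walls round the work are solid. World frame = base frame: x ahead of the robot, y to its left, z up, the work surface at z = 0. Lengths are in m, angles in degrees, forces in N, time in s.
With the tool pointing down it reaches from about 0.325 to 0.925 m from the base axis. Payload 3.1 kg.
Tool frame: the origin (TCP) lies on the centre line of the jaws, within the pads' length; the fingertips stand 19 mm ahead of it and the grasp point (between the pads) is the TCP; x points along the fingers, y is the direction in which the jaws open and shut, and the axes are right-handed (so a half turn about x gives the same grasp; the last joint's range is limited). The gripper opens to 85 mm and grips with 20 to 120 N. Pads are 22 mm wide; open, the fingers measure 114 mm over their backs; the gripper's body (76 mm by 85 mm) begins 54 mm behind the grasp point. The pads swing forward as they close: fully open they stand 13 mm farther back than shut.
Start: joints at [-70.657, 12.427, 92.441, -0, 75.132, -6.429], TCP at [0.272, -0.563, 0.222] pointing down, gripper open.
Joint ranges: [-157.48, 157.48], [-44.54, 120.13], [17.64, 146.25], [-64.5, 244.5], [7.68, 150.69], [-147.95, 147.95]. Speed limits (degrees/s): [159.86, 159.86, 180, 180, 180, 180].

### API

Orientations are given as [roll, pitch, yaw] about the fixed x, y, z axes, in that order (R = Rz(yaw) Ry(pitch) Rx(roll)).
In Python, from plant import r, snapshot, camera_params, sign_off gives the robot as it stands. The module is installed in compiled form; this text tells all that it offers.
- The arm moves only by the tool servo_tool, never from a script. Its argument "plan" is one flat list of numbers, 7 for each row, row after row: the opening, from 0 (shut) to 1 (fully open), then the shift along the tool's x, y, z in m, then the turn, a rotation vector about the tool's x, y, z in degrees. In form: [hand, x, y, z, ax, ay, az, hand, x, y, z, ax, ay, az, ...]. A call has 1 to 5 rows; each row is the pose to reach, as a shift and turn from the pose measured when the call began, along the tool's axes at that moment; what a row does not reach only later rows make up. A row lasts 1/10 s, in which the tool goes at most 50 mm and 8.59 degrees, less where a joint would pass 70% of its speed; a pose out of reach is approached as far as the arm can. A call with a gripper value outside its range is refused whole. The fingers move at their own pace and stop on an object; "newtons" is the grip in N (left out, the last holds). Time passes only in rows, so rows that repeat a pose let the fingers close. It gives the time, the measured TCP pose, the force and the opening at its end, in the units of the state.
- r.get_state(): the state, without advancing time (a new reading comes with each control period).
- snapshot(name): name is "side" or "top"; returns (picture, depth): 420x560x3 uint8, red, green, blue; 420x560 float32, m along the optical axis (not along the pixel's ray), 0 where there is no reading.
- camera_params(name): a dict with "intrinsics" (3x3 intrinsics, pixels), "rvec" (rotation vector, rad) and "tvec" (3), from world to camera coordinates, as OpenCV has them. Camera axes: x right, y down, z forward; pixel columns grow to the right and rows downward; lengths in m; the calibration is good to about 2 mm. A picture is of the moment at which its call begins. camera_params takes no time and is no camera call.
- sign_off(): hands the job in, once; it reports no verdict.
The state is a dict: "time_s": time; "qpos": joint angles; "dq": joint speeds; "joint_efforts": joint torques, N m; "tcp_pos": TCP position; "tool_rot": TCP orientation; "contact_force": force on the tool from outside, world axes, zero at the start; "ft_torque": the same for the moment, N m; "grip_width": finger opening in m.
Only numpy, scipy, OpenCV 4.12 (cv2) and the standard library are available. Lean on these libraries where they do the work, as an engineer would, in place of code of your own. Each camera call takes 0.05 s, during which the arm holds its last target. There are 200 camera calls.

### The job

Set the mitre guide for the next saw cut: push the saw arm by its upright grip round to the left, away from square, feeling it click into one stop after another, and leave it seated in the third stop after square without running on past it. Then press the lock lever on the arm all the way down. Leave the pine offcut on the bed and the other things on the bench as they lie.

Things in the scene. Friction and masses are not known exactly. Their poses are not given: they have to be found in the camera images.
- mitre_base: The mitre guide, screwed down: a low grey bed 280 mm wide with a thin pale board (top 30 mm above the bench), a 70 mm high aluminium fence along its far side, and in front a flat steel quadrant (rim radius 140 mm, top 22 mm high) with five radial slits: square and four stops. Origin on the bench under the arm's pivot; +x points from there squarely through the fence, away from the robot, +y left along it, +z up.
- pivot (a point): Top of the bed (30 mm above the bench) on the arm's vertical pivot axis, at the fence's face. Axes as the guide's. The bed reaches 60 mm in front of it, 165 mm to its left, 115 mm to its right.
- mitre_arm (a joint): Swing of the saw arm about the pivot axis, rad: 0 = square, pointing along the guide's -x; grows as the grip swings left (guide's +y); range -0.06 to 0.85. A spring plunger on the arm clicks into the rim's slits: square 0, first stop 0.262, second 0.393, third 0.524, fourth 0.785. Between them the rim is smooth and the arm stays where it is left. Starts at square or on the smooth rim before the first stop.
- grip (a point): Middle of the arm's upright black grip, 45 mm above the bench, 236 mm from the pivot axis, swinging with the arm. The grip is round, 24 mm across, from 14 to 72 mm high, on a bar 20 mm wide whose top is 18 mm high. Pushing the grip sideways out of a slit takes about 5 N, along the smooth rim under 1 N; within 8 mm of a stop (at the grip) the arm snaps into it by itself.
- lock_lever (a joint): Lock lever on top of the arm, rad: 0 = raised (starts within 0.05 of it), 0.45 = fully down, nearly level. It stays where it is left; about 2 N down on its pad moves it. A tooth under it drops through the slit in which the arm is seated; between slits the tooth lands on the plate and the lever stops at about 0.28.
- lock_pad (a point): Middle of the top of the lock lever's black pad (20 mm wide, 26 mm long), moving with it, on the line from pivot to grip: raised, 76 mm high and 167 mm from the pivot axis; down, 43 mm high and 178 mm from it. A saw guide fork, 87 mm from the pivot axis on the same arm, is 86 mm high.
- offcut: Pine offcut, 45 x 110 x 45 mm, loose on the bed against the fence; origin at the centre of its underside, long side along its y.
- try_square: Try square, 179 x 110 x 18 mm, lying loose to the right of the arm; origin under its middle.
- tape: Tape measure, 66 x 72 x 34 mm, lying loose to the right of the quadrant; origin under its middle.
- sander: Cork sanding block, 62 x 100 x 34 mm, loose, front left; origin under its middle.
- mug: Blue mug, 82 x 117 x 91 mm, loose, at the left; origin under its middle.

How it is judged:
By the outcome, as a careful person would: the job done as asked, in the order asked, and still so for the second after the job is handed in, with the robot touching nothing.
It also fails if it takes over 64 s, if anything falls off the work surface, if the arm or the gripper's body presses on something with over 40 N, if the wrist force passes 120 N, or if a joint passes its speed limit or range.

## Working session

There is one attempt and no reset: what is moved stays moved. The work goes in short steps, Python scripts to look and compute and a tool call to move; the robot and the scene stay as the last step left them, time stands still between calls to the robot, and variables do not carry over. Pictures are saved under pics/ and viewed, about 8 in all and at most 12, crops included, and the job is handed in when it is done.

Besides the shell and the picture viewer there is one more tool, called after ">>>" as a command line: name --argument value ..., lists and objects as JSON in quotes. servo_tool: Moves the arm, as the interface text tells. Its arguments: {"type":"object","properties":{"plan":{"type":"array","items":{"type":"number"}},"newtons":{"type":"number"}},"required":["plan"]}

```bash
mkdir -p pics; cat > h.py <<'E'
import numpy as np, cv2
from scipy.spatial.transform import Rotation as Ro
from plant import r, snapshot, camera_params, sign_off
def snap(name,f=None):
    p,d=snapshot(name)
    if f: cv2.imwrite('pics/'+f,p[:,:,::-1])
    return p,d
def cloud(name,d):
    c=camera_params(name);K=np.array(c['intrinsics']);R=cv2.Rodrigues(np.array(c['rvec'],float))[0];t=np.array(c['tvec']).ravel()
    v,u=np.mgrid[:d.shape[0],:d.shape[1]]
    P=np.stack([(u-K[0,2])/K[0,0]*d,(v-K[1,2])/K[1,1]*d,d],-1)
    W=(P-t)@R
    W[d==0]=np.nan
    return W
def st():
    s=r.get_state()
    print({k:np.round(s[k],4).tolist() for k in ['time_s','qpos','tcp_pos','tool_rot','contact_force','grip_width']})
    return s
E
python3 - <<'E'
from h import *
st()
for n in ['top','side']:
    p,d=snap(n,n+'0.png'); W=cloud(n,d); np.save(n+'0.npy',W)
    c=camera_params(n); print(n,np.round(-cv2.Rodrigues(np.array(c['rvec'],float))[0].T@np.array(c['tvec']).ravel(),3))
E
```

```text
{'time_s': 0.0, 'qpos': [-70.6583, 12.4788, 92.5273, -0.0008, 75.1307, -6.4292], 'tcp_pos': [0.2715, -0.5621, 0.2209], 'tool_rot': [-96.1234, 89.8633, 109.6477], 'contact_force': [0.3052, 0.009, 0.0954], 'grip_width': 0.0853}
top [0.374 0.052 1.063]
side [ 0.579 -0.802  0.718]
```

View pics/top0.png

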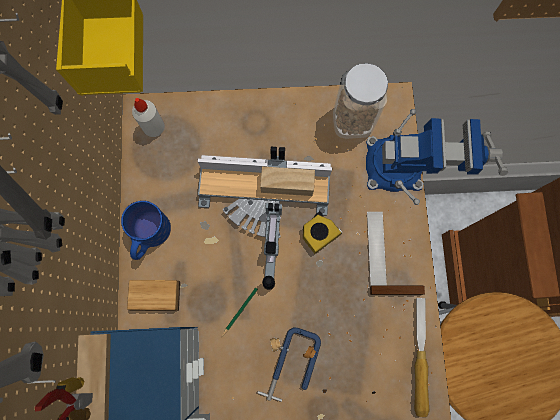

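View pics/side0.png

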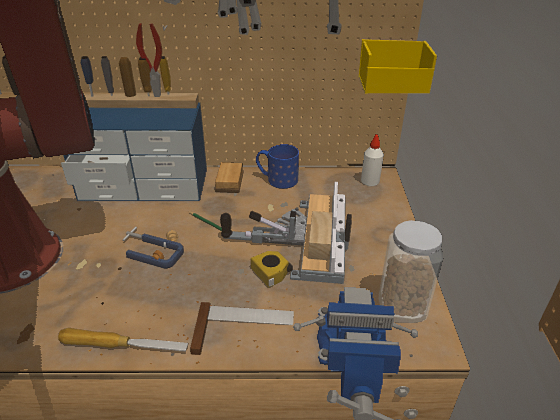

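The top view shows the guide: fence from (198,160) to (331,168), grip at (268,282), lever at about (270,245), sander (153,295), mug (143,225). The side view shows the lever raised near (262,216) and the grip at (227,222). Next I measure these.

```bash
python3 - <<'E'
from h import *
W=np.load('top0.npy')
p=cv2.imread('pics/top0.png')
for (u,v) in [(268,280),(268,283),(198,158),(331,165),(199,180),(329,184),(272,245),(272,250),(271,236),(274,208),(262,183),(153,295),(143,225),(320,233),(270,265)]:
    print(u,v,np.round(W[v,u],3))
# black dark pixels in arm zone
g=p.max(2); 
Z=W[...,2]
m=(g<60)&(np.mgrid[:420,:560][0]>195)&(np.mgrid[:420,:560][0]<295)&(np.mgrid[:420,:560][1]>255)&(np.mgrid[:420,:560][1]<292)
n,l,s,c=cv2.connectedComponentsWithStats(m.astype(np.uint8))
for i in range(1,n):
    if s[i,4]>8: 
        q=W[l==i]; print(s[i],np.round(np.nanmedian(q,0),3),np.round(np.nanmin(q,0),3),np.round(np.nanmax(q,0),3))
# fence top
f=(Z>.062)&(Z<.078)&(W[...,0]>.55)&(W[...,0]<.75)&(np.mgrid[:420,:560][0]<180)&(p.min(2)>120)&(np.mgrid[:420,:560][1]>190)&(np.mgrid[:420,:560][1]<340)
q=W[f]; print(len(q)); print(np.round(q.min(0),3),np.round(q.max(0),3)); print(np.polyfit(q[:,1],q[:,0],1))
c=p[190:300,190:350]; cv2.imwrite('pics/crop0.png',cv2.resize(c,None,fx=5,fy=5,interpolation=2))
E
```

```text
268 280 [0.467 0.065 0.073]
268 283 [0.461 0.066 0.071]
198 158 [ 0.752  0.21  -0.003]
331 165 [ 0.72  -0.084  0.002]
199 180 [0.692 0.204 0.027]
329 184 [ 0.67  -0.074  0.026]
272 245 [0.535 0.054 0.078]
272 250 [0.525 0.055 0.079]
271 236 [0.557 0.055 0.06 ]
274 208 [0.608 0.047 0.087]
262 183 [0.665 0.069 0.074]
153 295 [0.452 0.299 0.034]
143 225 [0.602 0.327 0.011]
320 233 [ 0.562 -0.047  0.036]
270 265 [0.503 0.06  0.017]
[266 203   7  11  53] [0.611 0.057 0.083] [0.607 0.05  0.033] [0.62  0.064 0.09 ]
[274 204   8  11  47] [0.608 0.041 0.082] [0.606 0.033 0.031] [0.617 0.047 0.089]
[265 241  11  14 125] [0.531 0.058 0.076] [0.519 0.048 0.023] [0.551 0.07  0.082]
[262 276  13  14 138] [0.463 0.065 0.067] [ 0.453  0.054 -0.002] [0.476 0.079 0.074]
685
[ 0.668 -0.076  0.064] [0.726 0.2   0.078]
[0.16318043 0.68928322]
```

View pics/crop0.png

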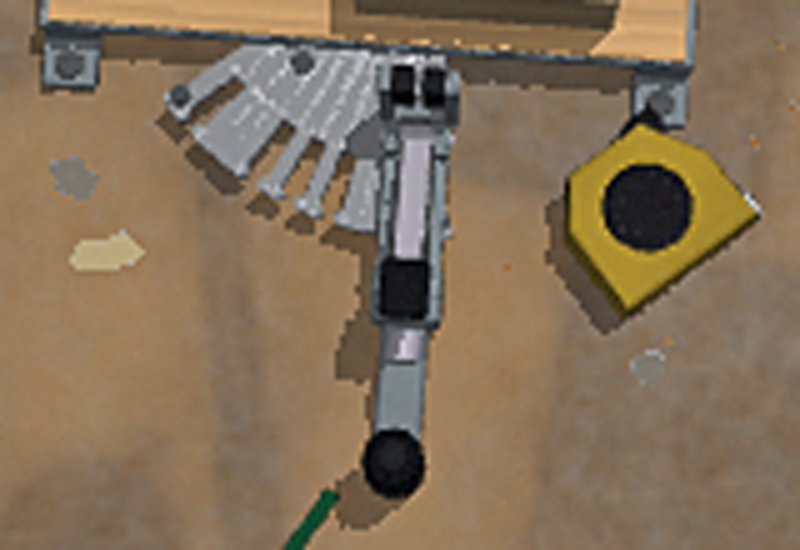

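```bash
python3 - <<'E'
from h import *
W=np.load('top0.npy'); Z=W[...,2]
V,U=np.mgrid[:420,:560]
f=(Z>.060)&(Z<.082)&(V<182)&(U>190)&(U<340)
q=W[f]
# fence: for each y-bin take the fence points: exclude offcut via RANSAC
best=0
rng=np.random.default_rng(0)
for _ in range(2000):
    a,b=q[rng.choice(len(q),2,replace=False)]
    if abs(a[1]-b[1])<.1: continue
    s=(a[0]-b[0])/(a[1]-b[1]); e=np.abs(q[:,0]-a[0]-s*(q[:,1]-a[1]))
    n=(e<.004).sum()
    if n>best: best=n; k=e<.004
F=q[k]; s,c=np.polyfit(F[:,1],F[:,0],1); print('fence',best,len(q),s,np.degrees(np.arctan(s)),c,F[:,1].min(),F[:,1].max(), np.percentile(F[:,0]-s*F[:,1]-c,[2,98]))
# bed top
bm=(abs(Z-.029)<.006)&(V>165)&(V<205)&(U>190)&(U<335); B=W[bm]
ys=np.linspace(B[:,1].min()+.005,B[:,1].max()-.005,20)
fx=np.array([B[abs(B[:,1]-y)<.008][:,0].min() for y in ys]); s2,c2=np.polyfit(ys,fx,1); print('bedfront',s2,np.degrees(np.arctan(s2)),c2,B[:,1].min(),B[:,1].max(),np.round(fx-s2*ys-c2,3))
# grip top
g=(Z>.066)&(Z<.078)&(V>270)&(V<292)&(U>258)&(U<280); G=W[g]; gc=(G.min(0)+G.max(0))/2; print('grip',gc,G.max(0)-G.min(0),cv2.minEnclosingCircle(G[:,:2].astype(np.float32)))
k=(Z>.078)&(Z<.095)&(V>195)&(V<220)&(U>260)&(U<288); K=W[k]; print('fork',K.min(0),K.max(0),K.mean(0))
s=st(); print(Ro.from_euler('xyz',s['tool_rot'],degrees=True).as_matrix().round(3))
E
```

```text
fence 774 2115 0.00014148309501720352 0.008106384162844413 0.9302159183016316 -0.11087981776211642 0.21370808730019877 [-0.00199896  0.00212571]
bedfront 0.09008440748330877 5.147561855868673 0.6317924040402141 -0.0779694969482966 0.20729371562185425 [ 0.003  0.001  0.002  0.002  0.002  0.004  0.003  0.004 -0.004 -0.002
 -0.006 -0.006 -0.007 -0.007 -0.008 -0.009  0.007  0.007  0.007  0.008]
grip [0.46567887 0.06546036 0.06999839] [0.01981369 0.01997617 0.00794856] ((0.46527722477912903, 0.06541132926940918), 0.010992387309670448)
fork [0.60593407 0.03234603 0.07864711] [0.61971732 0.06467247 0.08965127] [0.6126219  0.04758383 0.08505742]
{'time_s': 0.1, 'qpos': [-70.6575, 12.4737, 92.5219, 0.001, 75.1327, -6.4272], 'tcp_pos': [0.2715, -0.5621, 0.221], 'tool_rot': [-96.8431, 89.8716, 108.9263], 'contact_force': [0.5163, -0.4009, 0.0148], 'grip_width': 0.0853}
[[-0.001  0.435 -0.901]
 [ 0.002 -0.901 -0.435]
 [-1.    -0.002 -0.   ]]
```

```bash
python3 - <<'E'
from h import *
W=np.load('top0.npy'); Z=W[...,2]
V,U=np.mgrid[:420,:560]
def side(m,lohi,excl=None):
    B=W[m]; ys=np.linspace(B[:,1].min()+.006,B[:,1].max()-.006,40)
    if excl: ys=ys[(ys<excl[0])|(ys>excl[1])]
    x=np.array([(B[abs(B[:,1]-y)<.004][:,0].min() if lohi<0 else B[abs(B[:,1]-y)<.004][:,0].max()) for y in ys])
    for _ in range(3):
        s,c=np.polyfit(ys,x,1); e=x-s*ys-c; k=abs(e)<max(.002,1.5*np.std(e)); ys,x=ys[k],x[k]
    print(len(ys),'slope deg %.2f c %.4f rms %.4f  y %.3f %.3f'%(np.degrees(np.arctan(s)),c,np.std(e),B[:,1].min(),B[:,1].max()))
side((Z>.055)&(Z<.082)&(W[...,0]>.66)&(W[...,0]<.76)&(V<182)&(U>190)&(U<340),1,(0.01,.07))
side((Z>.055)&(Z<.082)&(W[...,0]>.66)&(W[...,0]<.76)&(V<182)&(U>190)&(U<340)&~((W[...,1]<.095)&(W[...,1]>-.06)),-1)
side((abs(Z-.029)<.005)&(W[...,0]>.61)&(W[...,0]<.76)&(V<206)&(U>190)&(U<340),-1,(0.0,.1))
E
```

```text
31 slope deg 6.63 c 0.7030 rms 0.0007  y -0.076 0.200Traceback (most recent call last):
  File "<stdin>", line 12, in <module>
  File "<stdin>", line 7, in side
    return umr_minimum(a, axis, None, out, keepdims, initial, where)
ValueError: zero-size array to reduction operation minimum which has no identity
```

```bash
cat >> h.py <<'E'
PV=np.array([.6995,.0387]); PHI0=6.5
def arm(deg,rad=.236):
    a=np.radians(PHI0+deg); return PV+rad*np.array([-np.cos(a),np.sin(a)])
def to(p,yaw=None):
    "shift and turn in tool axes to reach world p with tool down and jaw axis y at angle yaw (deg)"
    s=st(); R=Ro.from_euler('xyz',s['tool_rot'],degrees=True).as_matrix()
    c,n=np.cos(np.radians(yaw)),np.sin(np.radians(yaw))
    T=np.array([[0,c,n],[0,n,-c],[-1,0,0]])
    print('shift',(R.T@(np.array(p)-s['tcp_pos'])).round(4),'turn',Ro.from_matrix(R.T@T).as_rotvec(degrees=True).round(2))
E
python3 -c "
from h import *
g=arm(0);print(g,arm(30));to([*g,.16],68.5)"
```

```text
[0.46501704 0.06541596] [0.50978978 0.17907818]
{'time_s': 0.1, 'qpos': [-70.6575, 12.4737, 92.5219, 0.001, 75.1327, -6.4272], 'tcp_pos': [0.2715, -0.5621, 0.221], 'tool_rot': [-96.8431, 89.8716, 108.9263], 'contact_force': [0.5163, -0.4009, 0.0148], 'grip_width': 0.0853}
shift [ 0.0622 -0.4808 -0.4471] turn [-1.3273e+02 -1.6000e-01  5.0000e-02]
```

>>> servo_tool --plan '[1,0.062,-0.481,-0.447,-132.7,0,0,1,0.062,-0.481,-0.447,-132.7,0,0,1,0.062,-0.481,-0.447,-132.7,0,0,1,0.062,-0.481,-0.447,-132.7,0,0,1,0.062,-0.481,-0.447,-132.7,0,0]'

```text
time_s: 0.6
tcp_pos: [0.3448, -0.3227, 0.198]
tool_rot: [-164.8, 89.9, 84.2]
contact_force: [1.0, -1.0, -0.4]
grip_width: 0.0851
```

```bash
python3 -c "
from h import *
to([*arm(0),.16],68.5)"
```

```text
{'time_s': 0.6, 'qpos': [-51.6727, -5.2925, 113.8174, 0.068, 71.5416, -30.7464], 'tcp_pos': [0.3448, -0.3227, 0.198], 'tool_rot': [-164.8424, 89.9074, 84.2097], 'contact_force': [1.0159, -0.9546, -0.352], 'grip_width': 0.0851}
shift [ 0.0386 -0.0265 -0.4054] turn [-8.945e+01 -9.000e-02 -5.000e-02]
```

>>> servo_tool --plan '[1,0.039,-0.027,-0.405,-89.4,0,0,1,0.039,-0.027,-0.405,-89.4,0,0,1,0.039,-0.027,-0.405,-89.4,0,0,1,0.039,-0.027,-0.405,-89.4,0,0,1,0.039,-0.027,-0.405,-89.4,0,0]'

```text
time_s: 1.1
tcp_pos: [0.4177, -0.085, 0.1745]
tool_rot: [125.0, 89.9, 57.0]
contact_force: [0.9, 0.1, 0.4]
grip_width: 0.0854
```

```bash
python3 -c "
from h import *
to([*arm(0),.16],68.5)"
```

```text
{'time_s': 1.1, 'qpos': [-21.0063, -10.1634, 120.7581, 0.0797, 69.3895, -43.0805], 'tcp_pos': [0.4177, -0.085, 0.1745], 'tool_rot': [124.995, 89.9238, 57.0411], 'contact_force': [0.8778, 0.0975, 0.4358], 'grip_width': 0.0854}
shift [ 0.0147  0.1003 -0.1216] turn [-4.645e+01 -2.000e-02 -8.000e-02]
```

>>> servo_tool --plan '[0.55,0.015,0.1,-0.122,-46.4,0,0,0.55,0.015,0.1,-0.122,-46.4,0,0,0.55,0.015,0.1,-0.122,-46.4,0,0,0.55,0.015,0.1,-0.122,-46.4,0,0,0.55,0.015,0.1,-0.122,-46.4,0,0]'

```text
time_s: 1.6
tcp_pos: [0.4642, 0.0681, 0.1589]
tool_rot: [140.6, 89.9, 115.9]
contact_force: [-1.1, -0.7, 1.1]
grip_width: 0.047
```

```bash
python3 -c "
from h import *
to([*arm(0),.05],68.5)
snap('side','side1.png')"
```

```text
{'time_s': 1.6, 'qpos': [-0.2912, -3.1039, 116.251, 0.0965, 66.8966, -65.624], 'tcp_pos': [0.4642, 0.0681, 0.1589], 'tool_rot': [140.6035, 89.9011, 115.8984], 'contact_force': [-1.1248, -0.656, 1.1003], 'grip_width': 0.047}
shift [ 0.1089 -0.0022  0.002 ] turn [-3.21 -0.07 -0.06]
```

View pics/side1.png

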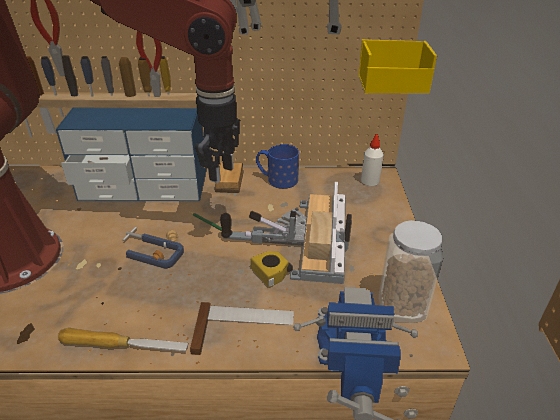

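The side view shows the open jaws at about (220,175), directly above the grip at (227,222). Descending around it.

>>> servo_tool --plan '[0.55,0.025,-0.002,0.002,-3.2,0,0,0.55,0.055,-0.002,0.002,-3.2,0,0,0.55,0.085,-0.002,0.002,-3.2,0,0,0.55,0.109,-0.002,0.002,-3.2,0,0,0.55,0.109,-0.002,0.002,-3.2,0,0]'

```text
time_s: 2.15
tcp_pos: [0.4606, 0.0644, 0.0462]
tool_rot: [-165.4, 89.4, 173.1]
contact_force: [-0.4, 0.3, 0.0]
grip_width: 0.0467
```

```bash
python3 -c "
from h import *
to([*arm(0),.05],68.5)
for a in (3,6,9,12,15): to([*arm(a),.05],68.5)
snap('side','side2.png')" | grep -v time_s; python3 -c "
from h import *
s=st()
p=cv2.imread('pics/side2.png')[130:270,150:350]; cv2.imwrite('pics/c2.png',cv2.resize(p,None,fx=4,fy=4,interpolation=2))"
```

```text
shift [-0.0038  0.0026  0.0037] turn [-0.02 -0.56  0.15]
shift [-0.0038  0.0146  0.0008] turn [-0.02 -0.56  0.15]
shift [-0.0038  0.0268 -0.0015] turn [-0.02 -0.56  0.15]
shift [-0.0038  0.039  -0.0031] turn [-0.02 -0.56  0.15]
shift [-0.0038  0.0513 -0.0041] turn [-0.02 -0.56  0.15]
shift [-0.0039  0.0637 -0.0044] turn [-0.02 -0.56  0.15]
{'time_s': 2.2, 'qpos': [-0.7415, 6.8732, 120.0012, 0.0794, 53.4711, -69.2969], 'tcp_pos': [0.4627, 0.0644, 0.0483], 'tool_rot': [-169.7087, 89.6487, 168.7992], 'contact_force': [0.4671, -0.1707, 1.0522], 'grip_width': 0.047}
```

View pics/c2.png

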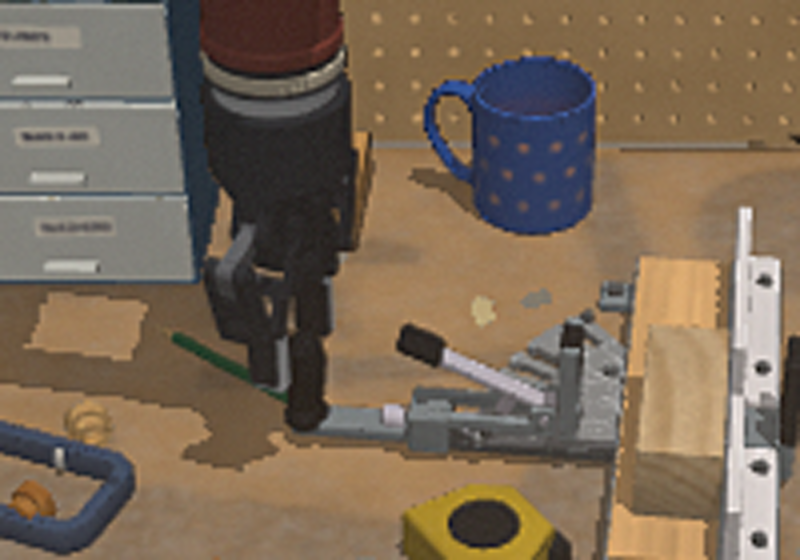

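The crop shows the fingers astride the grip (305,410 in the crop), above the bar and clear of it; the lever is raised at (420,345). Next I narrow the cage and push.

```bash
python3 -c "
from h import *
for a in (1,3,5,7,9): to([*arm(a),.048],68.5)" | grep -v time_s
```

```text
shift [0.0003 0.0058 0.0008] turn [ 0.01 -0.35  0.06]
shift [ 0.0003  0.0139 -0.0011] turn [ 0.01 -0.35  0.06]
shift [ 0.0003  0.0219 -0.0026] turn [ 0.01 -0.35  0.06]
shift [ 0.0003  0.0301 -0.0039] turn [ 0.01 -0.35  0.06]
shift [ 0.0003  0.0383 -0.0049] turn [ 0.01 -0.35  0.06]
```

>>> servo_tool --plan '[0.4,0,0.006,0.001,0,0,0,0.4,0,0.014,-0.001,0,0,0,0.4,0,0.022,-0.003,0,0,0,0.4,0,0.03,-0.004,0,0,0,0.4,0,0.038,-0.005,0,0,0]' --newtons 20

```text
time_s: 2.7
tcp_pos: [0.472, 0.1025, 0.0489]
tool_rot: [-170.5, 89.6, 168.0]
contact_force: [-2.3, -2.1, 2.5]
grip_width: 0.0344
```

```bash
python3 -c "
from h import *
for a in (11,12.5,14,15,16): to([*arm(a),.048],68.5)" | grep -v time_s
```

```text
shift [ 0.0008  0.0076 -0.0004] turn [ 0.03 -0.35  0.06]
shift [ 0.0008  0.0137 -0.0007] turn [ 0.03 -0.35  0.06]
shift [ 0.0008  0.0199 -0.0009] turn [ 0.03 -0.35  0.06]
shift [ 0.0008  0.024  -0.0009] turn [ 0.03 -0.35  0.06]
shift [ 0.0008  0.0281 -0.0009] turn [ 0.03 -0.35  0.06]
```

>>> servo_tool --plan '[0.4,0,0.007,0,0,0,0,0.4,0,0.013,0,0,0,0,0.4,0,0.018,-0.001,0,0,0,0.4,0,0.024,-0.001,0,0,0,0.4,0,0.024,-0.001,0,0,0]'

```text
time_s: 3.2
tcp_pos: [0.4815, 0.1263, 0.0494]
tool_rot: [161.0, 89.8, 139.5]
contact_force: [-0.2, -0.6, 0.0]
grip_width: 0.0342
```

```bash
cat >> h.py <<'E'
def armangle(f=None,show=False):
    "arm angle from pad + fork colours in a top view is occluded by gripper; use the side cloud: lever/fork points"
    p,d=snap('top',f); return p,cloud('top',d)
E
python3 -c "
from h import *
p,W=armangle('top3.png'); np.save('top3.npy',W)
cv2.imwrite('pics/c3.png',cv2.resize(p[150:310,180:360,::-1],None,fx=4,fy=4,interpolation=2))
for a in (17,19,20.5,22,22.5): to([*arm(a),.048],68.5)
st()" | sed '1d' | grep -v "^{'time_s.*Q"
```

```text
shift [ 0.0013  0.0071 -0.0007] turn [ 0.05 -0.24 -0.04]
{'time_s': 3.25, 'qpos': [6.4845, 10.0841, 116.1186, 0.1766, 53.9885, -62.1684], 'tcp_pos': [0.4812, 0.1259, 0.0493], 'tool_rot': [171.1526, 89.7614, 149.7014], 'contact_force': [0.3281, 0.4116, 0.0448], 'grip_width': 0.0342}
shift [ 0.0013  0.0153 -0.0003] turn [ 0.05 -0.24 -0.04]
{'time_s': 3.25, 'qpos': [6.4845, 10.0841, 116.1186, 0.1766, 53.9885, -62.1684], 'tcp_pos': [0.4812, 0.1259, 0.0493], 'tool_rot': [171.1526, 89.7614, 149.7014], 'contact_force': [0.3281, 0.4116, 0.0448], 'grip_width': 0.0342}
shift [0.0013 0.0215 0.0002] turn [ 0.05 -0.24 -0.04]
{'time_s': 3.25, 'qpos': [6.4845, 10.0841, 116.1186, 0.1766, 53.9885, -62.1684], 'tcp_pos': [0.4812, 0.1259, 0.0493], 'tool_rot': [171.1526, 89.7614, 149.7014], 'contact_force': [0.3281, 0.4116, 0.0448], 'grip_width': 0.0342}
shift [0.0013 0.0276 0.0009] turn [ 0.05 -0.24 -0.04]
{'time_s': 3.25, 'qpos': [6.4845, 10.0841, 116.1186, 0.1766, 53.9885, -62.1684], 'tcp_pos': [0.4812, 0.1259, 0.0493], 'tool_rot': [171.1526, 89.7614, 149.7014], 'contact_force': [0.3281, 0.4116, 0.0448], 'grip_width': 0.0342}
shift [0.0013 0.0297 0.0012] turn [ 0.05 -0.24 -0.04]
{'time_s': 3.25, 'qpos': [6.4845, 10.0841, 116.1186, 0.1766, 53.9885, -62.1684], 'tcp_pos': [0.4812, 0.1259, 0.0493], 'tool_rot': [171.1526, 89.7614, 149.7014], 'contact_force': [0.3281, 0.4116, 0.0448], 'grip_width': 0.0342}
```

View pics/c3.png

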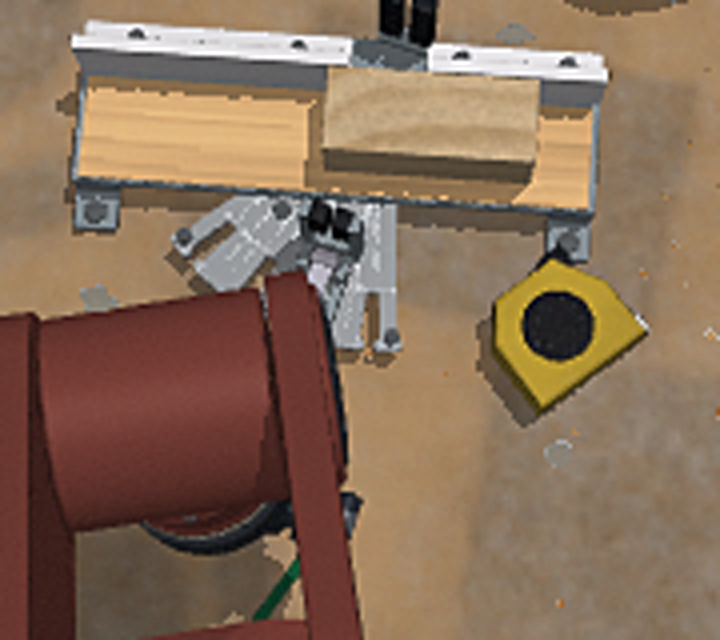

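The crop shows the arm swung left: the square slit is now bare at (372,320) and the fork is at (332,225). Contact force is about 0. On to the second stop.

>>> servo_tool --plan '[0.4,0.001,0.007,0,0,0,0,0.4,0.001,0.013,0,0,0,0,0.4,0.001,0.019,0,0,0,0,0.4,0.001,0.025,0.001,0,0,0,0.4,0.001,0.03,0.001,0,0,0]'

```text
time_s: 3.75
tcp_pos: [0.4938, 0.1544, 0.0484]
tool_rot: [144.9, 89.8, 123.4]
contact_force: [-0.6, -1.0, 0.2]
grip_width: 0.0337
```

```bash
cat >> h.py <<'E'
def forkang(W):
    m=(W[...,2]>.080)&(W[...,2]<.093)&(np.linalg.norm(W[...,:2]-PV,axis=-1)<.105)&(np.linalg.norm(W[...,:2]-PV,axis=-1)>.07)&(W[...,0]<.66)
    q=W[m]; c=(q[:,:2].min(0)+q[:,:2].max(0))/2; v=q[:,:2].mean(0)-PV
    return len(q),c.round(4),np.degrees(np.arctan2(v[1],-v[0])).round(2)-PHI0, np.linalg.norm(v).round(4)
E
python3 -c "
from h import *
print(forkang(np.load('top0.npy')),forkang(np.load('top3.npy')))
p,W=armangle('top4.png'); print(forkang(W))
for a in (25,27,28.5,30,31): to([*arm(a),.048],68.5)
" | sed '3,100{/time_s/d}'; python3 -c "
from h import *
st()"
```

```text
(88, array([0.6128, 0.0485]), np.float64(-0.5), np.float64(0.0872)) (86, array([0.6185, 0.0704]), np.float64(14.59), np.float64(0.0869))
(88, array([0.6234, 0.0793]), np.float64(21.47), np.float64(0.0866))
shift [0.0006 0.0079 0.0011] turn [ 0.04 -0.14 -0.18]
shift [0.0006 0.016  0.0027] turn [ 0.04 -0.14 -0.18]
shift [0.0007 0.022  0.004 ] turn [ 0.04 -0.14 -0.18]
shift [0.0007 0.028  0.0056] turn [ 0.04 -0.14 -0.18]
shift [0.0007 0.032  0.0067] turn [ 0.04 -0.14 -0.18]
{'time_s': 3.8, 'qpos': [9.5055, 12.3354, 113.4898, 0.2825, 54.2063, -59.2013], 'tcp_pos': [0.4944, 0.155, 0.0486], 'tool_rot': [128.7249, 89.7687, 107.2664], 'contact_force': [-0.6553, 0.1006, -0.0834], 'grip_width': 0.0339}
```

Measured arm angle relative to start is 0, then 15.1°, then 22.0°, which matches square, first and second stops. Now the third.

>>> servo_tool --plan '[0.4,0.001,0.007,0.001,0,0,0,0.4,0.001,0.013,0.002,0,0,0,0.4,0.001,0.019,0.003,0,0,0,0.4,0.001,0.025,0.005,0,0,0,0.4,0.001,0.029,0.006,0,0,0]'

```text
time_s: 4.3
tcp_pos: [0.5117, 0.1808, 0.0478]
tool_rot: [102.1, 89.7, 80.6]
contact_force: [0.0, 0.9, -0.5]
grip_width: 0.0339
```

```bash
python3 -c "
from h import *
p,W=armangle('top5.png'); print(forkang(W))
p,W=armangle('top6.png'); print(forkang(W))
to([*arm(30),.048],68.5)
"
```

```text
(84, array([0.6298, 0.0902]), np.float64(29.950000000000003), np.float64(0.0867))
(84, array([0.6299, 0.0901]), np.float64(29.840000000000003), np.float64(0.0867))
{'time_s': 4.4, 'qpos': [11.883, 14.9552, 110.2662, 0.3238, 54.6487, -56.8613], 'tcp_pos': [0.5119, 0.1807, 0.0481], 'tool_rot': [97.0436, 89.7054, 75.6009], 'contact_force': [0.7356, 0.6043, -0.2651], 'grip_width': 0.0342}
shift [ 0.0001 -0.0023 -0.0014] turn [ 0.06 -0.04 -0.29]
```

The arm reads 30° (third stop) with almost no contact force. Next I open the jaws slightly, centred, and lift straight up.

>>> servo_tool --plan '[0.55,0,-0.002,-0.001,0,0,0,0.55,0,-0.002,-0.001,0,0,0,0.55,-0.03,-0.002,-0.001,0,0,0,0.55,-0.07,-0.002,-0.001,0,0,0,0.55,-0.11,-0.002,-0.001,0,0,0]'

```text
time_s: 4.9
tcp_pos: [0.5093, 0.1784, 0.1585]
tool_rot: [117.3, 89.7, 95.9]
contact_force: [1.0, -0.3, -0.7]
grip_width: 0.0467
```

```bash
python3 -c "
from h import *
p,W=armangle('top7.png'); print(forkang(W))
a=np.radians(PHI0+30)
print(arm(30,.168)); to([*arm(30,.168),.13],90-36.5)
p,d=snap('side','side7.png'); W=cloud('side',d); np.save('side7.npy',W)
m=(p.max(2)<60)&(np.linalg.norm(W[...,:2]-arm(30,.17),axis=-1)<.03)&(W[...,2]>.05)&(W[...,2]<.095)
q=W[m]; print('pad',len(q),q.mean(0).round(4),q.min(0).round(3),q.max(0).round(3))
v=q.mean(0)[:2]-PV; print(np.hypot(*v), np.degrees(np.arctan2(v[1],-v[0]))-PHI0)
"
```

```text
(86, array([0.6297, 0.0902]), np.float64(29.92), np.float64(0.0867))
[0.56445205 0.13863023]
{'time_s': 4.95, 'qpos': [11.7047, 5.2972, 106.7436, 0.2951, 67.1197, -56.9648], 'tcp_pos': [0.5147, 0.1796, 0.1672], 'tool_rot': [51.0861, 89.1173, 29.643], 'contact_force': [2.0337, 0.0402, 4.0549], 'grip_width': 0.0469}
shift [ 0.0375 -0.0204  0.0609] turn [15.06  0.46 -0.76]
pad 71 [0.5638 0.1359 0.0765] [0.55  0.126 0.066] [0.575 0.149 0.083]
0.1669709096859808 29.11243951631193
```

>>> servo_tool --plan '[0,0.01,-0.02,0.061,7,0,0,0,0.037,-0.02,0.061,15,0.5,-0.8,0,0.037,-0.02,0.061,15,0.5,-0.8,0,0.037,-0.02,0.061,15,0.5,-0.8,0,0.037,-0.02,0.061,15,0.5,-0.8]'

```text
time_s: 5.5
tcp_pos: [0.5646, 0.1395, 0.1289]
tool_rot: [95.2, 90.0, 58.8]
contact_force: [0.2, -0.2, 1.0]
grip_width: 0.0001
```

```bash
python3 -c "
from h import *
for rr,z in ((.168,.1),(.170,.09),(.174,.075),(.177,.064),(.178,.058)): to([*arm(30,rr),z],53.5)
p,d=snap('side','side8.png')
cv2.imwrite('pics/c8.png',cv2.resize(p[100:270,150:350,::-1],None,fx=3.5,fy=3.5,interpolation=2))
"|sed '2,9{/time_s/d}'
```

```text
{'time_s': 5.5, 'qpos': [6.9554, 12.729, 102.7358, 0.0184, 64.5221, -46.6915], 'tcp_pos': [0.5646, 0.1395, 0.1289], 'tool_rot': [95.1742, 89.9789, 58.8132], 'contact_force': [0.2004, -0.2085, 0.9726], 'grip_width': 0.0001}
shift [ 0.0289 -0.0008  0.0004] turn [ 0.14 -0.   -0.02]
shift [ 0.0389 -0.0008 -0.0016] turn [ 0.14 -0.   -0.02]
shift [ 0.0539 -0.0008 -0.0056] turn [ 0.14 -0.   -0.02]
shift [ 0.0649 -0.0008 -0.0086] turn [ 0.14 -0.   -0.02]
shift [ 0.0709 -0.0008 -0.0096] turn [ 0.14 -0.   -0.02]
```

View pics/c8.png

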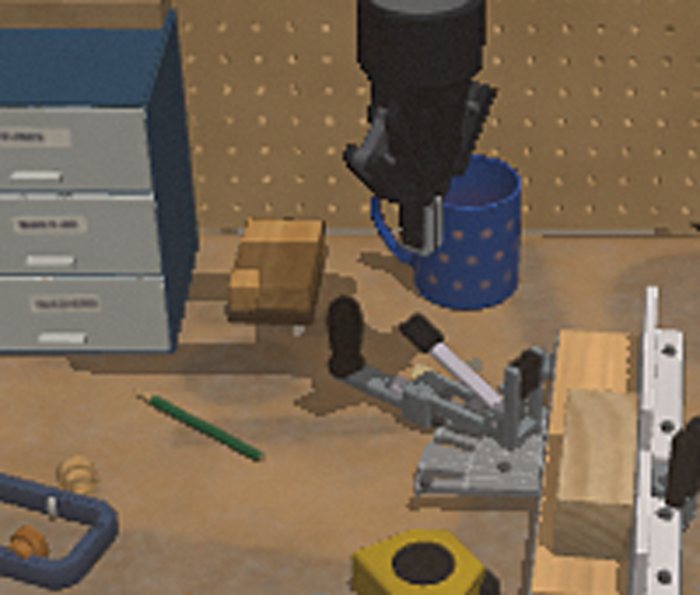

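The shut fingertips at (420,245) stand over the lever's pad at (420,330), and the arm is at the third slit. Pressing.

>>> servo_tool --plan '[0,0.02,-0.001,0,0,0,0,0,0.031,-0.001,0,0,0,0,0,0.038,-0.001,-0.001,0,0,0,0,0.045,-0.001,-0.003,0,0,0,0,0.051,-0.001,-0.005,0,0,0]'

```text
time_s: 6.05
tcp_pos: [0.5603, 0.1421, 0.0782]
tool_rot: [53.0, 89.9, 16.6]
contact_force: [0.1, -0.1, 0.4]
grip_width: -0.0003
```

```bash
python3 -c "
from h import *
for rr,z in ((.175,.071),(.176,.067),(.178,.064),(.178,.061),(.178,.058)): to([*arm(30,rr),z],53.5)
"|sed '2,9{/time_s/d}'
```

```text
{'time_s': 6.05, 'qpos': [7.2684, 16.1372, 104.7761, 0.0171, 58.9974, -46.4002], 'tcp_pos': [0.5603, 0.1421, 0.0782], 'tool_rot': [52.9539, 89.9095, 16.6137], 'contact_force': [0.0879, -0.0512, 0.4006], 'grip_width': -0.0003}
shift [ 0.0072 -0.0003 -0.0016] turn [ 0.16  0.05 -0.07]
shift [ 0.0112 -0.0003 -0.0026] turn [ 0.16  0.05 -0.07]
shift [ 0.0142 -0.0003 -0.0046] turn [ 0.16  0.05 -0.07]
shift [ 0.0172 -0.0003 -0.0046] turn [ 0.16  0.05 -0.07]
shift [ 0.0202 -0.0003 -0.0046] turn [ 0.16  0.05 -0.07]
```

>>> servo_tool --plan '[0,0.004,0,-0.001,0,0,0,0,0.008,0,-0.002,0,0,0,0,0.012,0,-0.003,0,0,0,0,0.015,0,-0.004,0,0,0,0,0.017,0,-0.004,0,0,0]'

```text
time_s: 6.55
tcp_pos: [0.557, 0.1447, 0.0611]
tool_rot: [61.2, 89.9, 24.9]
contact_force: [-0.5, 1.4, 1.6]
grip_width: 0.0001
```

```bash
python3 -c "
from h import *
p,W=armangle('top9.png'); print(forkang(W))
st()
p,d=snap('side','side9.png')
cv2.imwrite('pics/c9.png',cv2.resize(p[130:270,170:330,::-1],None,fx=4,fy=4,interpolation=2))
"
```

```text
(57, array([0.628 , 0.0851]), np.float64(25.990000000000002), np.float64(0.0866))
{'time_s': 6.6, 'qpos': [7.5576, 17.3166, 105.508, 0.0289, 57.0993, -46.1212], 'tcp_pos': [0.5569, 0.1446, 0.0608], 'tool_rot': [61.6176, 89.9202, 25.2808], 'contact_force': [0.014, 0.2729, 1.1007], 'grip_width': 0.0005}
```

View pics/c9.png

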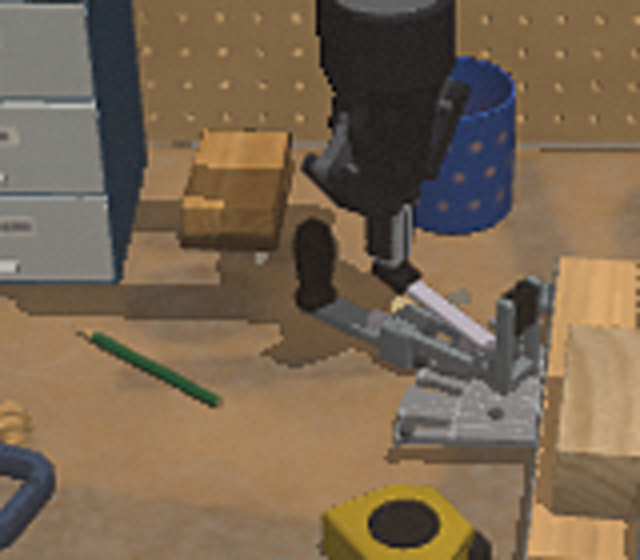

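The crop shows the fingertips on the pad (395,275), with the lever lower but still sloping. I'll press on until force builds up.

>>> servo_tool --plan '[0,0.004,0,-0.001,0,0,0,0,0.008,0,-0.002,0,0,0,0,0.011,0,-0.002,0,0,0,0,0.011,0,-0.002,0,0,0,0,0.011,0,-0.002,0,0,0]'

```text
time_s: 7.15
tcp_pos: [0.5554, 0.1454, 0.0496]
tool_rot: [29.5, 89.9, -6.8]
contact_force: [0.1, -0.7, 0.1]
grip_width: -0.0001
```

```bash
python3 -c "
from h import *
st()
p,d=snap('side','side10.png'); W=cloud('side',d)
m=(np.linalg.norm(W[...,:2]-arm(30,.14),axis=-1)<.03)&(W[...,2]>.03)&(p.min(2)>140); q=W[m]
print('lever rod r,z', np.c_[np.linalg.norm(q[:,:2]-PV,axis=1),q[:,2]][::6].round(3).tolist())
p0=cv2.imread('pics/side7.png')[:,:,::-1];W=np.load('side7.npy')
m=(np.linalg.norm(W[...,:2]-arm(30,.14),axis=-1)<.03)&(W[...,2]>.03)&(p0.min(2)>140); q=W[m]
print('raised rod r,z', np.c_[np.linalg.norm(q[:,:2]-PV,axis=1),q[:,2]][::6].round(3).tolist())
"
```

```text
{'time_s': 7.15, 'qpos': [7.6762, 18.1628, 105.8826, -0.0244, 55.8766, -45.9851], 'tcp_pos': [0.5554, 0.1454, 0.0496], 'tool_rot': [29.4966, 89.9195, -6.8284], 'contact_force': [0.0572, -0.7251, 0.0699], 'grip_width': -0.0001}
lever rod r,z [[0.151, 0.257], [0.162, 0.052], [0.155, 0.053], [0.154, 0.049], [0.15, 0.049], [0.146, 0.049], [0.14, 0.051], [0.139, 0.047], [0.133, 0.049], [0.13, 0.048], [0.121, 0.045], [0.117, 0.045], [0.115, 0.044], [0.111, 0.044]]
raised rod r,z [[0.155, 0.07], [0.154, 0.068], [0.148, 0.068], [0.145, 0.065], [0.14, 0.062], [0.136, 0.061], [0.135, 0.057], [0.131, 0.057], [0.127, 0.056], [0.125, 0.053], [0.118, 0.055], [0.119, 0.052], [0.115, 0.05], [0.11, 0.046]]
```

```bash
python3 -c "
from h import *
p=cv2.imread('pics/side10.png')
cv2.imwrite('pics/c10.png',cv2.resize(p[165:255,220:320],None,fx=6,fy=6,interpolation=2))
"
```

```text
(no output)
```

View pics/c10.png

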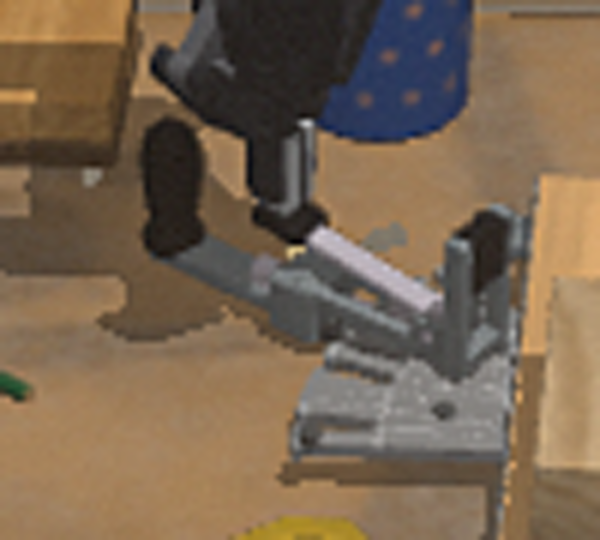

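```bash
python3 -c "
from h import *
p,d=snap('side','side11.png'); W=cloud('side',d)
for u in (262,265,268,270,272,276):
  print(u,[(v,*W[v,u].round(3).tolist(),*p[v,u].tolist()) for v in range(188,212,3)])
"
```

```text
262 [(188, 0.547, 0.113, 0.11, 41, 36, 35), (191, 0.545, 0.139, 0.085, 41, 36, 34), (194, 0.545, 0.137, 0.077, 34, 32, 28), (197, 0.545, 0.141, 0.067, 34, 33, 36), (200, 0.545, 0.14, 0.058, 28, 25, 23), (203, 0.543, 0.205, 0.004, 109, 87, 62), (206, nan, nan, nan, 111, 87, 58), (209, 0.544, 0.147, 0.028, 118, 110, 115)]
265 [(188, 0.553, 0.131, 0.099, 41, 37, 34), (191, 0.553, 0.133, 0.089, 39, 36, 32), (194, 0.553, 0.131, 0.082, 42, 37, 37), (197, 0.552, 0.132, 0.073, 39, 34, 30), (200, 0.552, 0.141, 0.058, 48, 43, 42), (203, 0.552, 0.139, 0.051, 43, 36, 31), (206, 0.55, 0.197, 0.0, 108, 85, 56), (209, 0.552, 0.144, 0.03, 118, 113, 118)]
268 [(188, 0.559, 0.134, 0.096, 103, 100, 100), (191, 0.559, 0.137, 0.086, 112, 112, 112), (194, 0.559, 0.135, 0.079, 110, 111, 109), (197, 0.559, 0.135, 0.071, 112, 111, 111), (200, 0.559, 0.136, 0.061, 73, 70, 70), (203, 0.559, 0.132, 0.056, 43, 37, 35), (206, 0.558, 0.196, 0.001, 201, 182, 129), (209, 0.559, 0.136, 0.035, 75, 75, 75)]
270 [(188, 0.564, 0.138, 0.093, 54, 50, 49), (191, 0.564, 0.139, 0.085, 51, 47, 44), (194, 0.564, 0.141, 0.075, 4
[... 189 characters left out ...]
.138, 0.034, 78, 77, 76)]
272 [(188, 0.568, 0.152, 0.084, 85, 76, 69), (191, 0.568, 0.149, 0.078, 88, 79, 73), (194, 0.567, 0.244, 0.004, 142, 121, 100), (197, 0.567, 0.233, 0.003, 150, 122, 91), (200, 0.568, 0.144, 0.056, 35, 30, 31), (203, 0.568, 0.134, 0.054, 118, 112, 115), (206, 0.568, 0.131, 0.048, 115, 110, 114), (209, 0.568, 0.138, 0.034, 83, 84, 81)]
276 [(188, 0.578, 0.277, 0.002, 162, 126, 88), (191, 0.578, 0.261, 0.002, 155, 122, 90), (194, 0.578, 0.248, 0.002, 155, 123, 89), (197, 0.578, 0.234, 0.003, 158, 127, 95), (200, 0.578, 0.22, 0.003, 162, 126, 89), (203, 0.578, 0.204, 0.004, 136, 104, 68), (206, 0.578, 0.126, 0.051, 188, 181, 188), (209, 0.578, 0.137, 0.035, 86, 83, 84)]
```

```bash
python3 -c "
from h import *
W=np.load('side7.npy'); p=cv2.imread('pics/side7.png')
m=(np.linalg.norm(W[...,:2]-[.512,.179],axis=-1)<.05)&(W[...,2]>.09)
for lo in np.arange(.09,.24,.01):
  k=m&(W[...,2]>=lo)&(W[...,2]<lo+.01); print(round(lo,2),k.sum(), W[k].mean(0).round(3) if k.any() else '')
st()
c=camera_params('side'); R=cv2.Rodrigues(np.array(c['rvec'],float))[0]
s=r.get_state()
for z in (0,-.01,-.019):
  P=R@(np.array(s['tcp_pos'])+[0,0,z])+np.array(c['tvec']).ravel(); q=np.array(c['intrinsics'])@P; print('tip px',z,q[:2]/q[2],P[2])
"
```

```text
0.09 0 
0.1 0 
0.11 0 
0.12 0 
0.13 0 
0.14 0 
0.15 0 
0.16 0 
0.17 0 
0.18 60 [0.515 0.176 0.186]
0.19 78 [0.515 0.174 0.195]
0.2 82 [0.514 0.173 0.205]
0.21 71 [0.517 0.176 0.215]
0.22 46 [0.522 0.18  0.226]
0.23 70 [0.52  0.174 0.235]
{'time_s': 7.25, 'qpos': [7.6764, 18.1461, 105.8725, -0.0162, 55.8909, -45.9825], 'tcp_pos': [0.5555, 0.1454, 0.0498], 'tool_rot': [35.5862, 89.9085, -0.7458], 'contact_force': [-0.38, -0.0802, 0.6921], 'grip_width': 0.0001}
tip px 0 [266.54515517 201.72159756] 1.15870758267032
tip px -0.01 [266.58743939 205.16869165] 1.1646992215231462
tip px -0.019 [266.62512492 208.24089245] 1.1700916964906898
```

The image puts the fingertips at about TCP height, higher than the 19 mm offset predicts. So the lever is only part way down and there is travel left. Pressing on in small steps, watching the force.

>>> servo_tool --plan '[0,0.003,0,0,0,0,0,0,0.006,0,0,0,0,0,0,0.008,0,0,0,0,0,0,0.008,0,0,0,0,0]'

```text
time_s: 7.65
tcp_pos: [0.5554, 0.1454, 0.0414]
tool_rot: [29.3, 89.9, -7.0]
contact_force: [-0.2, -0.3, 0.4]
grip_width: 0.0001
```

>>> servo_tool --plan '[0,0.002,0,0,0,0,0,0,0.004,0,0,0,0,0,0,0.004,0,0,0,0,0]'

```text
time_s: 7.95
tcp_pos: [0.5552, 0.1453, 0.037]
tool_rot: [17.7, 89.9, -18.6]
contact_force: [0.7, 0.8, -0.2]
grip_width: 0.0001
```

```bash
cat >> h.py <<'E'
def rod(f=None):
    p,d=snap('side',f); W=cloud('side',d)
    m=(np.linalg.norm(W[...,:2]-arm(30,.135),axis=-1)<.035)&(W[...,2]>.03)&(W[...,2]<.09)&(p.min(2)>140); q=W[m]
    x=np.linalg.norm(q[:,:2]-PV,axis=1); k=np.polyfit(x,q[:,2],1); print('rod n',len(q),'slope rad',np.arctan(k[0]).round(3),'z at .15',np.polyval(k,.15).round(4))
    return p,W
E
python3 -c "
from h import *
rod('side12.png');st()"
```

```text
rod n 75 slope rad 0.095 z at .15 0.0453
{'time_s': 8.0, 'qpos': [7.6745, 19.2704, 106.0808, -0.0477, 54.5915, -45.9852], 'tcp_pos': [0.5552, 0.1452, 0.0371], 'tool_rot': [9.8777, 89.9307, -26.435], 'contact_force': [-0.1385, -0.8831, -0.5844], 'grip_width': 0.0001}
```

>>> servo_tool --plan '[0,0.002,0,0,0,0,0,0,0.004,0,0,0,0,0,0,0.005,0,0,0,0,0,0,0.005,0,0,0,0,0]'

```text
time_s: 8.4
tcp_pos: [0.5554, 0.1455, 0.0335]
tool_rot: [13.4, 90.0, -23.0]
contact_force: [-3.8, 0.3, 8.8]
grip_width: 0.0
```

```bash
python3 -c "
from h import *
rod('side13.png');st()"
```

```text
rod n 72 slope rad -0.003 z at .15 0.0412
{'time_s': 8.45, 'qpos': [7.6905, 19.6331, 106.0817, -0.025, 54.2518, -45.9819], 'tcp_pos': [0.5554, 0.1455, 0.0335], 'tool_rot': [12.7109, 89.9609, -23.6021], 'contact_force': [-3.6291, -0.7648, 9.7066], 'grip_width': -0.0002}
```

The force has risen to about 9 N and the rod is level: this is the bottom stop. One firmer press, then I lift away.

>>> servo_tool --plan '[0,0.002,0,0,0,0,0,0,0.002,0,0,0,0,0]'

```text
time_s: 8.65
tcp_pos: [0.5555, 0.1457, 0.0333]
tool_rot: [-92.6, 90.0, -128.9]
contact_force: [-5.3, -0.4, 11.4]
grip_width: -0.0
```

>>> servo_tool --plan '[0,-0.02,0,0,0,0,0,0,-0.06,0,0,0,0,0,0,-0.1,0,0,0,0,0,0,-0.13,0,0,0,0,0,0,-0.13,0,0,0,0,0]'

```text
time_s: 9.15
tcp_pos: [0.5598, 0.1462, 0.1695]
tool_rot: [40.7, 89.3, 4.4]
contact_force: [0.2, 0.1, 0.7]
grip_width: -0.0002
```

>>> servo_tool --plan '[0,-0.04,0,-0.05,0,0,0,0,-0.04,0,-0.1,0,0,0,0,-0.04,0,-0.14,0,0,0,0,-0.04,0,-0.14,0,0,0,0,-0.04,0,-0.14,0,0,0]'

```text
time_s: 9.65
tcp_pos: [0.4454, 0.2293, 0.2072]
tool_rot: [35.7, 89.4, -0.4]
contact_force: [0.5, -0.1, -0.7]
grip_width: 0.0002
```

```bash
python3 -c "
from h import *
p,W=rod('side14.png');st()
m=(p.max(2)<60)&(np.linalg.norm(W[...,:2]-arm(30,.178),axis=-1)<.022)&(W[...,2]>.03)&(W[...,2]<.095); q=W[m]; print('pad',len(q),q.mean(0).round(4),np.percentile(q[:,2],[50,90]).round(4))
p,W=armangle('top14.png'); print(forkang(W))
cv2.imwrite('pics/c14.png',cv2.resize(cv2.imread('pics/side14.png')[150:280,170:360],None,fx=4,fy=4,interpolation=2))
"
```

```text
rod n 72 slope rad 0.005 z at .15 0.0419
{'time_s': 9.7, 'qpos': [19.2512, -2.4361, 110.0754, -0.2259, 71.7633, -34.4368], 'tcp_pos': [0.4464, 0.2288, 0.2074], 'tool_rot': [35.7482, 89.365, -0.4942], 'contact_force': [-0.0086, 0.5848, -0.1731], 'grip_width': -0.0002}
pad 59 [0.5564 0.1397 0.0434] [0.0441 0.0463]
(84, array([0.6295, 0.0902]), np.float64(29.950000000000003), np.float64(0.0869))
```

View pics/c14.png

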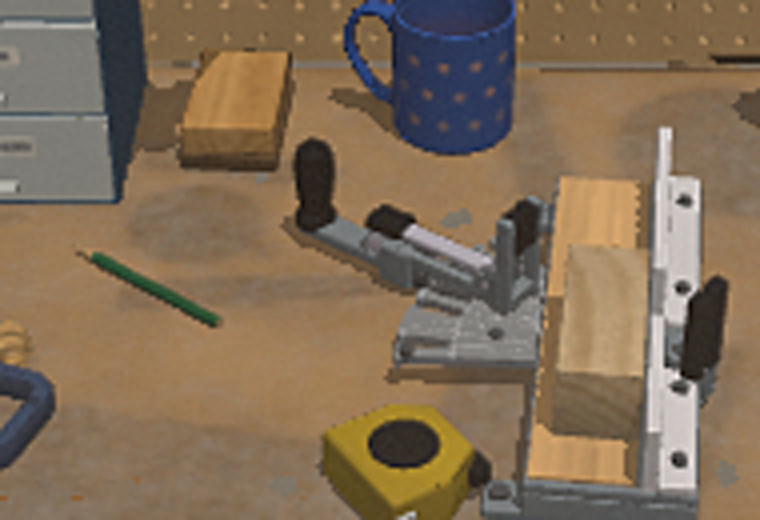

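The lever lies level on the arm (pad at 390,220), and the offcut, tape, mug and sander are where they were. Robot clear.

```bash
python3 -c "
from h import *
print(sign_off())"
```

```text
the job is handed in; nothing more can be done
None
```

The saw arm is in the third stop after square with the lock lever fully down, and I have handed the job in (about 10 s of the 64 s used). I pushed the grip left with the open jaws around it, stopping at each slit. Then I lifted off, pressed the lever pad with shut fingertips and moved clear.

**Final checks**
- **Arm angle:** it read 29.95° from the fork in the top camera, against 30.0° for the third stop. The same reading gave -0.5° at the start and 14.6° and 21.5° at the first two stops. It did not change when I let go of the grip or when I pressed the lever.
- **Lever:** it lies level, with the pad about 43–44 mm high against 43 mm specified. The force rose to about 11 N at the bottom, so the tooth went through the slit.
- **Other things:** the offcut, tape, mug and sander look undisturbed in the last side picture. I did not check the try square in a final picture.

**Disagreements**
- **Fingertip height:** in the camera the shut fingertips stood at or slightly above TCP height, not 19 mm ahead of it as specified. So I pressed the lever down in small steps by force and picture instead.
- **Clicks:** the wrist force showed no clear clicks at the stops, only near-zero readings afterwards, so the stops are confirmed by the measured angles.
- **One bad reading:** while the gripper partly hid the fork, the arm angle read 26°. It was back at 29.95° once the view was clear.

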